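Sweep loose end clamps into the catch tray

ROBOT

A 6-joint arm with a two-finger parallel gripper is mounted at the origin on a cart in front of the work surface, level with it; the furniture and walls round the work are solid. World frame = base frame: x ahead of the robot, y to its left, z up, the work surface at z = 0. Lengths are in m, angles in rad, forces in N, time in s.
With the tool pointing down it reaches from about 0.25 to 0.775 m from the base axis. Payload 4 kg.
Tool frame: the origin (TCP) lies midway between the tips of the shut fingers; the grasp point (between the pads) lies 19 mm behind it; z points along the fingers, y is the line along which they close (so a half turn about z gives the same grasp; the last joint's range is limited). The gripper opens to 85 mm and grips with 20 to 120 N. Pads are 22 mm wide; open, the fingers measure 114 mm over their backs; the gripper's body (76 mm by 85 mm) begins 54 mm behind the grasp point. The pads swing forward as they close: fully open they stand 13 mm farther back than shut.
Start: joints at [-1.205, 0.087, 1.371, -0, 1.684, -0.103], TCP at [0.248, -0.491, 0.231] pointing down, gripper open.
Joint ranges: [-3.1, 3.1], [-0.76, 2.03], [0.27, 2.55], [-1.08, 4.22], [0.17, 2.65], [-2.57, 2.57]. Speed limits (rad/s): [2.79, 2.79, 3.14, 3.14, 3.14, 3.14].

INTERFACE

Orientations are given as a 3x3 rotation matrix whose columns are the frame's x, y, z axes.
In Python, from workcell import arm, capture, job_done gives the robot as it stands.
- The arm moves only by the tool step_arm, never from a script. Its argument "deltas" is a list that holds one entry, the list of rows, each a list of 4 numbers: the shift along the world's x, y, z in cm, then the turn about the world's z in rad. A call has 1 to 12 rows; each row shifts and turns the commanded pose from where the row before left it; what a row does not reach is not made up. A row lasts 1/12 s, in which the tool goes at most 41.7 mm and 7.16 degrees, less where a joint would pass 70% of its speed; a pose out of reach is approached as far as the arm can. A call is refused whole if a number of a shift passes 4.17 or a number of a turn 0.125, either way. A call with a gripper value outside its range is refused whole. "gripper" is the opening in per cent of the stroke, from 0 (shut) to 100 (fully open), set as the call begins (left out, the last holds). The fingers move at their own pace and stop on an object; "force" is the grip in N (left out, the last holds). Time passes only in rows, so rows that do not move let the fingers close. It gives the time, the measured TCP pose, the force, the opening and the grip force at its end, in the units of the state.
- arm.get_obs(): the state, without advancing time (a new reading comes with each control period).
- capture(name): name is "side" or "top"; returns a dict with "frame" (420x560x3 uint8, blue, green, red), "K" (3x3 intrinsics, pixels), "T" (4x4, takes a point from camera to world coordinates). Camera axes: x right, y up, looking along -z (the intrinsics and any distortion apply to the point x, -y, -z); pixel columns grow to the right and rows downward; lengths in m; the calibration is good to about 2 mm. A picture is of the moment at which its call begins. There is no depth.
- job_done(): hands the job in; it is judged then, once.
The state is a dict: "time": time; "q": joint angles; "qvel": joint speeds; "joint_torque": joint torques, N m; "position": TCP position; "orientation": TCP orientation; "force": force on the tool from outside, world axes, zero at the start; "torque": the same for the moment, N m; "opening": finger opening in m; "gripper_force": force on a finger pad.
Only numpy, scipy, OpenCV 4.12 (cv2) and the standard library are available. Lean on these libraries where they do the work, as an engineer would, in place of code of your own. Each camera call takes 0.05 s, during which the arm holds its last target. There are 200 camera calls.

TASK

Clear the two loose rail end clamps off the worktop: take the standing hand sweeper by its upright grip and use it to sweep both clamps over the low lip until they lie wholly inside the open-fronted catch tray. Then stand the sweeper upright on the worktop outside the tray and let go. Move the clamps with the sweeper only: do not touch them with the gripper and do not lift them.

Things in the scene. Friction and masses are not known exactly. Their poses are not given: they have to be found in the camera images.
- sweeper_grip (a point): centre of the upright black grip of a loose, self-standing hand sweeper (about 0.25 kg), 55 mm above its flat sole. Grip: a block 24 mm thick (x), 44 wide (y), from 22 to 85 mm above the sole. Foot: a straight aluminium bar with rubber sole, 110 mm long (y), 26 thick (x; upright pushing faces 13 mm either side of this point), 22 high. z up. Front and back alike.
- catch_tray: dark sheet-steel tray fixed to the worktop. Origin: middle of its front lip, on the worktop; x points level into the tray (the way to sweep), y along the lip. Inside 150 mm wide (y), 115 deep (x), open at the front. Floor 1.5 mm thick, ramped at the lip: carry the sole about 4 mm above the worktop to pass. Side and back walls 3 mm thick, 31 high, rolled rim 6 thick.
- clamp_one: rail end clamp of beige plastic, a flat notched piece lying on its side, 34 x 42 mm and 10 mm high, about 20 g, loose on the worktop in front of the tray's open side, at negative y in the tray's frame, 40 to 75 mm before the lip. Origin: centre of its underside; x along the 34 mm, y along the 42 mm, z up. It lies at any yaw.
- clamp_two: rail end clamp of beige plastic, a flat notched piece lying on its side, 34 x 42 mm and 10 mm high, about 20 g, loose on the worktop in front of the tray's open side, at positive y in the tray's frame, 40 to 75 mm before the lip. Origin: centre of its underside; x along the 34 mm, y along the 42 mm, z up. It lies at any yaw.

How it is judged:
By the outcome, as a careful person would: the job done as asked, in the order asked, and still so for the second after the job is handed in, with the robot touching nothing.
It also fails if it takes over 40 s, if anything falls off the work surface, if the arm or the gripper's body presses on something with over 40 N, if the wrist force passes 120 N, or if a joint passes its speed limit or range.

## Working session

There is one attempt and no reset: what is moved stays moved. The work goes in short steps, Python scripts to look and compute and a tool call to move; the robot and the scene stay as the last step left them, time stands still between calls to the robot, and variables do not carry over. Pictures are saved under pics/ and viewed, at most 10 in all, crops included, and the job is handed in when it is done.

Besides the shell and the picture viewer there is one more tool, called after "Request:" as name([rows], argument=value, ...), one row to a line, values as JSON. step_arm: Moves the arm, as the interface text tells. Its arguments: {"type":"object","properties":{"deltas":{"type":"array"},"gripper":{"type":"number"},"force":{"type":"number"}},"required":["deltas"]}

```bash
mkdir -p pics; cat > h.py <<'E'
import numpy as np,cv2
from workcell import arm,capture,job_done
def ray(c,u,v,z):
    K,T=np.array(c["K"]),np.array(c["T"])
    d=np.linalg.inv(K)@[u,v,1]; d=T[:3,:3]@[d[0],-d[1],-d[2]]; o=T[:3,3]
    return o+d*(z-o[2])/d[2]
def proj(c,p):
    K,T=np.array(c["K"]),np.array(c["T"])
    q=T[:3,:3].T@(np.array(p)-T[:3,3]); q=K@[q[0],-q[1],-q[2]]; return q[:2]/q[2]
E
python3 - <<'E'
from h import *
import pickle
for n in ("top","side"):
    c=capture(n); pickle.dump(c,open(n+".pkl","wb")); cv2.imwrite(f"pics/{n}0.png",c["frame"]); print(n,c.keys(),np.round(c["K"],1).tolist(),np.round(c["T"],3).tolist())
E
```

```text
top dict_keys(['frame', 'K', 'T']) [[534.1, 0.0, 279.1], [0.0, 534.1, 210.4], [0.0, 0.0, 1.0]] [[0.014, 0.985, -0.172, 0.369], [-0.999, 0.02, 0.033, 0.393], [0.036, 0.171, 0.985, 0.909], [0.0, 0.0, 0.0, 1.0]]
side dict_keys(['frame', 'K', 'T']) [[398.8, 0.0, 276.3], [0.0, 398.8, 210.1], [0.0, 0.0, 1.0]] [[1.0, -0.008, 0.005, 0.524], [0.009, 0.636, -0.772, -0.26], [0.003, 0.772, 0.636, 0.622], [0.0, 0.0, 0.0, 1.0]]
```

View pics/top0.png

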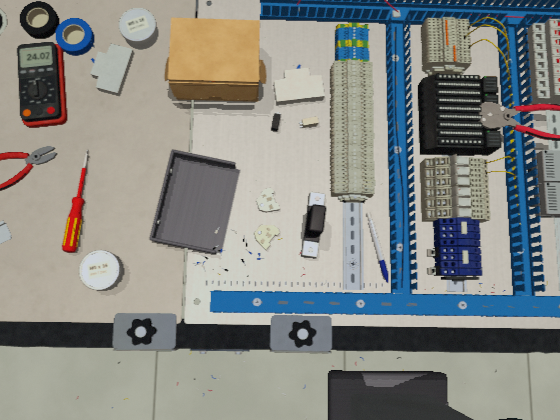

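View pics/side0.png

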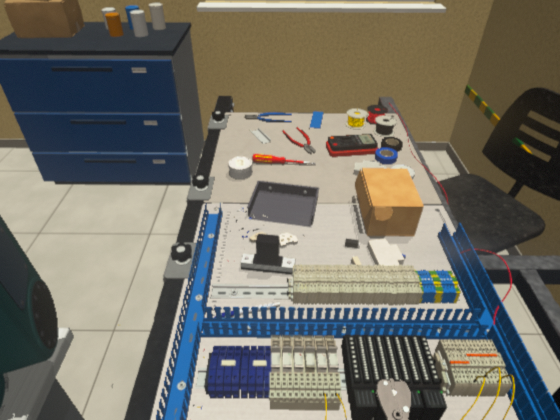

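The top view shows the tray at about (195,200), the clamps at (268,200) and (267,236), and the sweeper at (315,224). The tray's open front faces image right. I'll enlarge this area.

```bash
python3 - <<'E'
from h import *
import pickle
c=pickle.load(open("top.pkl","rb"));cv2.imwrite("pics/crop1.png",cv2.resize(c["frame"][140:290,140:340],None,fx=4,fy=4,interpolation=cv2.INTER_CUBIC))
c=pickle.load(open("side.pkl","rb"));cv2.imwrite("pics/crop2.png",cv2.resize(c["frame"][170:290,200:340],None,fx=5,fy=5,interpolation=cv2.INTER_CUBIC))
E
```

```text
(no output)
```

View pics/crop1.png

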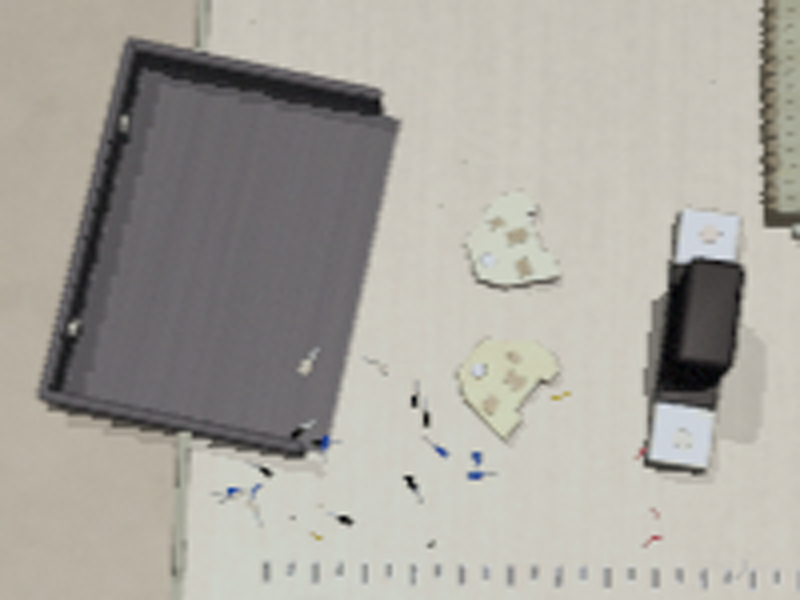

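View pics/crop2.png

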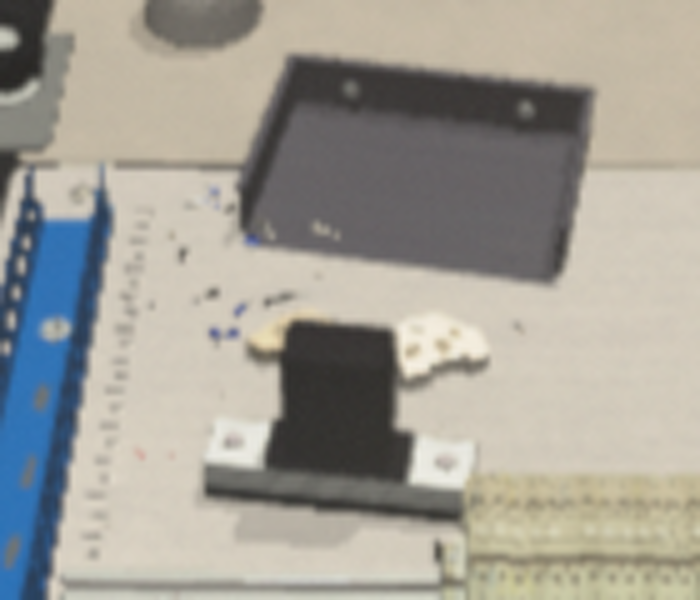

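The crops show the lip running from about (400,120) to (325,445) in crop 1. The foot's corners are near (679,209), (741,213), (708,470) and (648,462), and the grip top is about (692–744, 260–370).

```bash
python3 - <<'E'
from h import *
import pickle
c=pickle.load(open("top.pkl","rb")); s=pickle.load(open("side.pkl","rb"))
T=lambda u,v,z: ray(c,140+(u+.5)/4-.5,140+(v+.5)/4-.5,z)
S=lambda u,v,z: ray(s,200+(u+.5)/5-.5,170+(v+.5)/5-.5,z)
r=lambda x:np.round(np.array(x)[...,:2]*1000,1).tolist()
foot=[T(*p,.022) for p in [(679,209),(741,213),(708,470),(648,462)]]
print("foot",r(foot),r(np.mean(foot,0)))
print("len",[np.linalg.norm(foot[i]-foot[i-1]) for i in range(4)])
g=[T(*p,.085) for p in [(692,259),(744,264),(727,372),(680,362)]];print("grip",r(g),r(np.mean(g,0)))
f2=[S(*p,.022) for p in [(213,420),(475,440),(465,490),(207,465)]];print("foot side",r(f2),r(np.mean(f2,0)))
l=[T(400,120,.001),T(325,440,.001)];print("lip",r(l), np.linalg.norm(l[0]-l[1]))
b=[T(*p,.031) for p in [(132,40),(42,398)]];print("back rim",r(b),np.linalg.norm(b[0]-b[1]))
w=[T(*p,.031) for p in [(380,92),(305,452)]];print("side wall front tops",r(w))
l2=[S(247,232,.001),S(553,281,.001)];print("lip side",r(l2),np.linalg.norm(l2[0]-l2[1]))
b2=[S(290,58,.031),S(592,90,.031)];print("back side",r(b2))
for n,pp in dict(A=[(470,240),(517,190),(540,210),(560,278),(510,288),(478,280)],B=[(458,372),(490,338),(545,348),(560,370),(512,442),(470,415)]).items():
    print(n,r([T(*p,.01) for p in pp]))
print("litter",r(T(308,362,.002)))
E
```

```text
foot [[557.0, 312.2], [555.8, 285.8], [446.2, 299.7], [449.1, 324.7]] [502.0, 305.6]
len [np.float64(0.10860190425345566), np.float64(0.026488990272644786), np.float64(0.11049297639899686), np.float64(0.025235974766888134)]
grip [[523.6, 312.8], [522.0, 292.2], [479.1, 299.0], [482.6, 317.4]] [501.8, 305.3]
foot side [[449.4, 324.3], [558.5, 314.2], [553.8, 286.4], [448.9, 298.9]] [502.7, 306.0]
lip [[598.5, 432.6], [458.0, 460.6]] 0.14326168582299373
back rim [[623.1, 545.2], [470.3, 574.6]] 0.15558597757724094
side wall front tops [[602.9, 440.0], [450.0, 466.4]]
lip side [[453.8, 470.4], [598.9, 436.9]] 0.1489809932431067
back side [[470.6, 572.6], [622.9, 547.0]]
A [[544.0, 400.9], [566.4, 381.1], [557.8, 371.1], [528.3, 362.1], [523.5, 383.4], [526.7, 397.1]]
B [[487.0, 404.7], [501.8, 391.5], [497.9, 368.0], [488.6, 361.5], [457.6, 381.3], [468.7, 399.3]]
litter [491.1, 468.9]
```

```bash
python3 - <<'E'
from h import *
o=arm.get_obs(); print(o["time"],np.round(o["position"],4),np.round(o["orientation"],3).tolist(),o["opening"])
E
```

```text
0.1 [ 0.2483 -0.4902  0.2302] [[0.892, 0.452, -0.001], [0.452, -0.892, 0.002], [0.0, -0.002, -1.0]] 0.08562290411025679
```

Request:
step_arm([
  [[1.15,3.62,0,0.116],[1.15,3.62,0,0.116],[1.15,3.62,0,0.116],[1.15,3.62,0,0.116],[1.15,3.62,0,0.116],[1.15,3.62,0,0.116],[1.15,3.62,0,0.116],[1.15,3.62,0,0.116],[1.15,3.62,0,0.116],[1.15,3.62,0,0.116],[1.15,3.62,0,0.116]],
], gripper=100)

```text
time: 1.02
position: [0.3748, -0.0906, 0.231]
orientation: [[-0.178, 0.984, 0.0], [0.984, 0.178, 0.0], [0.0, 0.0, -1.0]]
force: [1.6, -0.1, -0.7]
opening: 0.0854
gripper_force: 0.0
```

Request:
step_arm([
  [[1.15,3.62,0,0.116],[1.15,3.62,0,0.116],[1.15,3.62,0,0.116],[1.15,3.62,0,0.116],[1.15,3.62,0,0.116],[1.15,3.62,0,0.116],[1.15,3.62,0,0.116],[1.15,3.62,0,0.116],[1.15,3.62,0,0.116],[1.15,3.62,0,0.116],[1.15,3.62,0,0.116],[0,0,0,0]],
])

```text
time: 2.02
position: [0.5017, 0.3113, 0.2282]
orientation: [[-0.994, 0.112, -0.003], [0.112, 0.994, 0.002], [0.004, 0.001, -1.0]]
force: [-0.3, -1.0, 0.1]
opening: 0.0855
gripper_force: 0.0
```

Request:
step_arm([
  [[0,0,-3,0],[0,0,-3,0],[0,0,-2.5,0],[0,0,-1.5,0],[0,0,0,0],[0,0,0,0]],
])

```text
time: 2.52
position: [0.5007, 0.305, 0.13]
orientation: [[-0.993, 0.121, -0.003], [0.121, 0.993, -0.001], [0.003, -0.002, -1.0]]
force: [-1.0, 0.3, 1.0]
opening: 0.0858
gripper_force: 0.0
```

```bash
python3 - <<'E'
from h import *
c=capture("top");cv2.imwrite("pics/t2.png",cv2.resize(c["frame"][130:290,200:400],None,fx=4,fy=4,interpolation=cv2.INTER_CUBIC))
s=capture("side");cv2.imwrite("pics/s2.png",s["frame"])
o=arm.get_obs(); print(o["time"],np.round(o["position"],4),np.round(o["orientation"],3).tolist())
E
```

```text
2.6167 [0.5023 0.3059 0.133 ] [[-0.993, 0.121, 0.002], [0.121, 0.993, 0.001], [-0.002, 0.001, -1.0]]
```

View pics/s2.png

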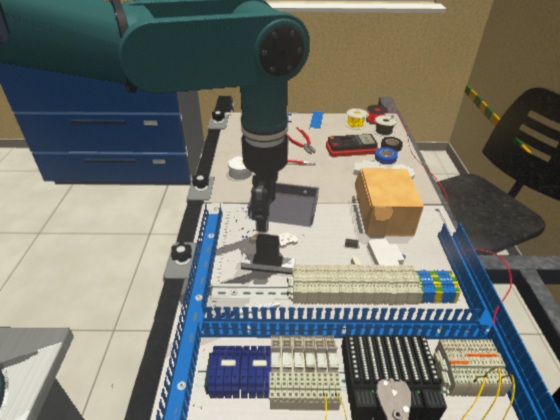

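The side view shows the gripper at about (263,205), directly above the black grip at (267,248). The pose reading agrees with the measured sweeper position. I'll descend and close.

Request:
step_arm([
  [[0,0,-3,0],[0,0,-3,0],[0,0,-2.4,0],[0,0,-1.0,0],[0,0,0,0],[0,0,0,0]],
])

```text
time: 3.12
position: [0.5024, 0.3061, 0.0389]
orientation: [[-0.993, 0.121, 0.002], [0.121, 0.993, 0.001], [-0.002, 0.001, -1.0]]
force: [-0.5, 0.5, -0.0]
opening: 0.0858
gripper_force: 0.0
```

Request:
step_arm([
  [[0,0,0,0],[0,0,0,0],[0,0,0,0],[0,0,0,0],[0,0,0,0],[0,0,0,0],[0,0,0,0],[0,0,0,0],[0,0,0,0],[0,0,0,0]],
], gripper=0, force=60)

```text
time: 3.95
position: [0.502, 0.306, 0.0382]
orientation: [[-0.993, 0.12, 0.001], [0.12, 0.993, 0.001], [-0.001, 0.001, -1.0]]
force: [-0.0, 0.1, 5.8]
opening: 0.0236
gripper_force: 59.5
```

Request:
step_arm([
  [[0,0,0.4,0],[-0.15,0.0,0,-0.03],[-0.15,0.05,0,-0.028],[0,0,0,0],[0,0,0,0]],
])

```text
time: 4.37
position: [0.4977, 0.3058, 0.0401]
orientation: [[-0.984, 0.177, -0.002], [0.177, 0.984, -0.001], [0.002, -0.001, -1.0]]
force: [-0.4, -0.7, -1.3]
opening: 0.0234
gripper_force: 58.7
```

Request:
step_arm([
  [[0.05,0,0.1,0],[0,0,0,0],[0,0,0,0]],
])

```text
time: 4.62
position: [0.4991, 0.3062, 0.0422]
orientation: [[-0.984, 0.178, -0.0], [0.178, 0.984, -0.0], [0.0, -0.0, -1.0]]
force: [-0.1, -0.5, -1.9]
opening: 0.0234
gripper_force: 58.7
```

```bash
python3 - <<'E'
from h import *
for i in range(1):
    c=capture("top");s=capture("side");o=arm.get_obs(); print(o["time"],np.round(o["position"],4),np.round(o["force"],1))
a=cv2.resize(c["frame"][140:290,140:340],None,fx=3,fy=3,interpolation=cv2.INTER_CUBIC);b=cv2.resize(s["frame"][170:290,200:300],None,fx=2,fy=2,interpolation=cv2.INTER_CUBIC)
im=np.zeros((450,800,3),np.uint8);im[:,:600]=a;im[:240,600:]=b;cv2.imwrite("pics/p3.png",im)
E
```

```text
4.7167 [0.499  0.3062 0.0423] [-0.9 -0.1 -1.8]
```

View pics/p3.png

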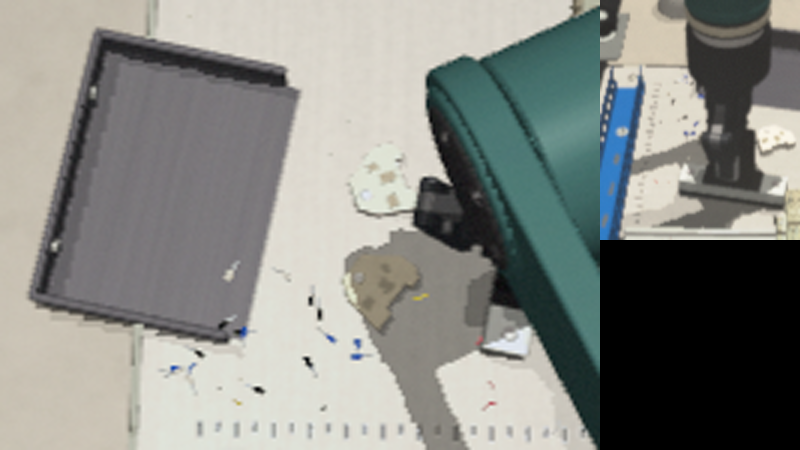

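Request:
step_arm([
  [[0.16,0.89,0,0],[0.16,0.89,0,0],[0.16,0.89,0,0],[0.16,0.88,0,0],[0.16,0.88,0,0],[0.16,0.88,0,0],[0.16,0.88,0,0],[0.16,0.88,0,0],[0.16,0.88,0,0],[0.16,0.88,0,0],[0.16,0.88,0,0],[0,0,0,0]],
])

```text
time: 5.72
position: [0.5168, 0.4053, 0.0423]
orientation: [[-0.984, 0.177, 0.001], [0.177, 0.984, 0.002], [-0.0, 0.002, -1.0]]
force: [-0.0, -0.2, -1.4]
opening: 0.0232
gripper_force: 58.9
```

```bash
python3 - <<'E'
from h import *
c=capture("top");s=capture("side");o=arm.get_obs(); print(o["time"],np.round(o["position"],4),np.round(o["force"],1))
a=cv2.resize(c["frame"][140:290,140:290],None,fx=3,fy=3,interpolation=cv2.INTER_CUBIC);b=cv2.resize(s["frame"][170:270,235:335],None,fx=3.5,fy=3.5,interpolation=cv2.INTER_CUBIC)
im=np.zeros((450,800,3),np.uint8);im[:,:450]=a;im[:350,450:]=b;cv2.imwrite("pics/p4.png",im)
E
```

```text
5.8167 [0.5166 0.4036 0.0422] [ 0.6  0.3 -2.4]
```

View pics/p4.png

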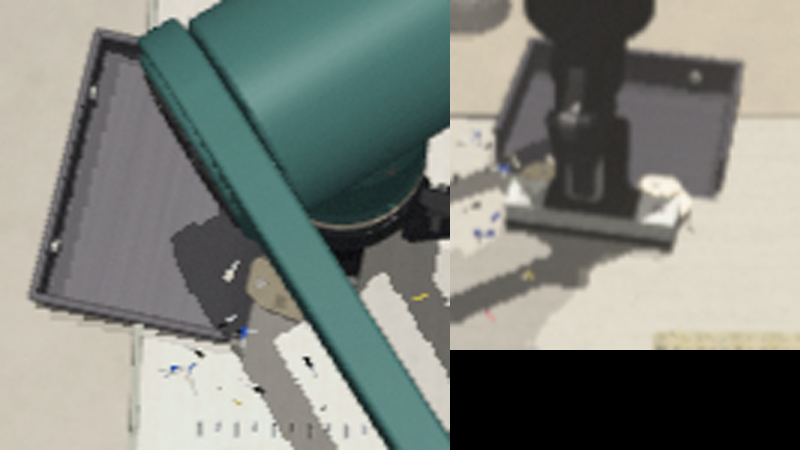

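```bash
python3 - <<'E'
from h import *
import pickle
s=pickle.load(open("side.pkl","rb"))
x=np.array([.178,.984]);y=np.array([-.984,.178]);O=np.array([.526,.445])
def t(p): d=p[:2]-O; return np.round([d@x*1e3,d@y*1e3],1)
P=lambda u,v:(235+(u-450)/3.5-.2,170+v/3.5-.2)
for u,v in [(690,212),(684,222),(684,185),(668,175),(642,178)]: print("clampR",t(ray(s,*P(u,v),.006)))
for u,v in [(525,172),(552,165)]: print("clampL",t(ray(s,*P(u,v),.01)))
print("sweeper",t(np.array([.5166,.4036])))
E
```

```text
clampR [-19.2 -60.2]
clampR [-29.5 -57.7]
clampR [  6.5 -52.6]
clampR [ 14.6 -40.6]
clampR [  8.2 -23.9]
clampL [-5.2 53.5]
clampL [ 5.3 37.3]
sweeper [-42.4   1.9]
```

Request:
step_arm([
  [[0.15,0.82,0,0],[0.15,0.82,0,0],[0.15,0.82,0,0],[0.15,0.82,0,0],[0.15,0.82,0,0],[0.14,0.82,0,0],[0.14,0.82,0,0],[0.14,0.82,0,0],[0,0,0,0]],
])

```text
time: 6.57
position: [0.5283, 0.471, 0.0423]
orientation: [[-0.984, 0.177, 0.0], [0.177, 0.984, 0.002], [-0.0, 0.002, -1.0]]
force: [-0.7, 0.7, -1.9]
opening: 0.0235
gripper_force: 59.0
```

```bash
python3 - <<'E'
from h import *
c=capture("top");s=capture("side");o=arm.get_obs(); print(o["time"],np.round(o["position"],4),np.round(o["force"],1),np.round(o["orientation"],3).tolist())
a=cv2.resize(c["frame"][140:290,140:290],None,fx=3,fy=3,interpolation=cv2.INTER_CUBIC);b=cv2.resize(s["frame"][170:270,235:335],None,fx=3.5,fy=3.5,interpolation=cv2.INTER_CUBIC)
im=np.zeros((450,800,3),np.uint8);im[:,:450]=a;im[:350,450:]=b;cv2.imwrite("pics/p5.png",im)
E
```

```text
6.6667 [0.5282 0.4694 0.0421] [-0.3 -0.3 -2.2] [[-0.984, 0.177, -0.0], [0.177, 0.984, -0.0], [0.0, -0.0, -1.0]]
```

View pics/p5.png

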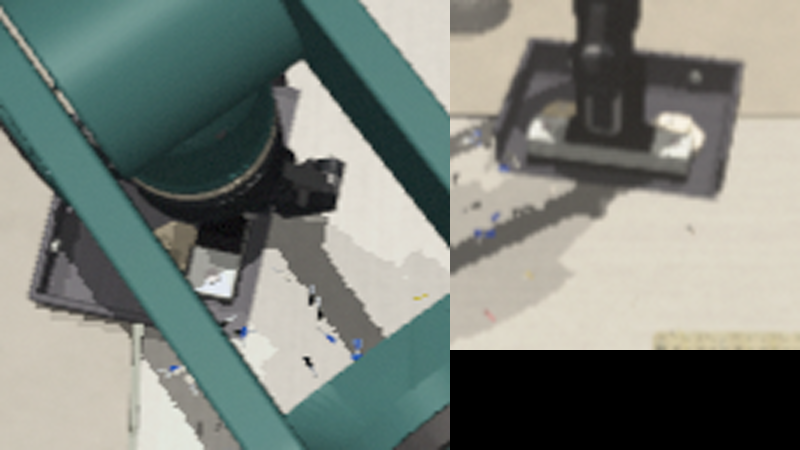

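The side view shows both clamps on the tray floor ahead of the foot, at about (558,112) and (680,130). I'll back the sweeper out along the same line.

Request:
step_arm([
  [[-0.09,-0.5,0,0],[-0.18,-1.0,0,0],[-0.27,-1.5,0,0],[-0.31,-1.7,0,0],[-0.31,-1.7,0,0],[-0.31,-1.7,0,0],[-0.31,-1.7,0,0],[-0.31,-1.7,0,0],[-0.18,-1.0,0,0],[-0.14,-0.8,0,0],[0,0,0,0],[0,0,0,0]],
])

```text
time: 7.67
position: [0.5044, 0.3358, 0.0426]
orientation: [[-0.984, 0.179, 0.001], [0.179, 0.984, 0.001], [-0.0, 0.001, -1.0]]
force: [-0.6, 0.3, -1.9]
opening: 0.0235
gripper_force: 59.3
```

Request:
step_arm([
  [[0,0,-0.15,0],[0,0,-0.15,0],[0,0,-0.1,0],[0,0,0,0],[0,0,0,0]],
])

```text
time: 8.08
position: [0.5042, 0.3365, 0.0382]
orientation: [[-0.984, 0.177, 0.0], [0.177, 0.984, 0.0], [0.0, 0.0, -1.0]]
force: [-0.4, 0.3, -1.1]
opening: 0.0232
gripper_force: 59.2
```

Request:
step_arm([
  [[0,0,-0.05,0],[0,0,0,0],[0,0,0,0]],
])

```text
time: 8.33
position: [0.5042, 0.3364, 0.0382]
orientation: [[-0.984, 0.178, 0.0], [0.178, 0.984, 0.001], [-0.0, 0.001, -1.0]]
force: [-1.4, 1.0, 0.8]
opening: 0.0235
gripper_force: 59.5
```

Contact with the worktop. I'll open, lift straight up, and move the arm clear.

Request:
step_arm([
  [[0,0,0,0],[0,0,0,0],[0,0,0,0],[0,0,0,0],[0,0,0,0],[0,0,0,0],[0,0,0,0],[0,0,0,0],[0,0,0,0],[0,0,0,0]],
], gripper=100)

```text
time: 9.17
position: [0.5042, 0.3359, 0.0378]
orientation: [[-0.984, 0.178, -0.0], [0.178, 0.984, 0.0], [0.0, 0.0, -1.0]]
force: [0.6, 0.2, 0.1]
opening: 0.0857
gripper_force: 0.0
```

Request:
step_arm([
  [[0,0,1,0],[0,0,2,0],[0,0,3,0],[0,0,3,0],[0,0,3,0],[0,0,3,0],[0,0,3,0],[-0.5,-3,0,0],[-0.5,-3.5,0,0],[-0.5,-3.5,0,0],[-0.5,-3.5,0,0],[-0.5,-3.5,0,0]],
])

```text
time: 10.17
position: [0.4787, 0.1646, 0.2189]
orientation: [[-0.984, 0.177, 0.002], [0.177, 0.984, 0.0], [-0.001, 0.001, -1.0]]
force: [1.6, -0.8, 0.2]
opening: 0.0856
gripper_force: 0.0
```

Request:
step_arm([
  [[-0.5,-3.5,0,0],[-0.5,-3.5,0,0],[-0.5,-3.5,0,0],[-0.5,-3.5,0,0],[-0.5,-3.5,0,0],[-0.5,-3.5,0,0],[-0.5,-3.5,0,0],[-0.5,-3,0,0],[0,-2,0,0],[0,0,0,0],[0,0,0,0]],
])

```text
time: 11.08
position: [0.4391, -0.1297, 0.2185]
orientation: [[-0.984, 0.18, 0.001], [0.18, 0.984, 0.0], [-0.001, 0.001, -1.0]]
force: [-0.4, 0.4, 0.3]
opening: 0.0854
gripper_force: 0.0
```

```bash
python3 - <<'E'
from h import *
c=capture("top");s=capture("side");o=arm.get_obs(); print(o["time"],np.round(o["position"],4),np.round(o["force"],1))
a=cv2.resize(c["frame"][140:290,140:340],None,fx=2.5,fy=2.5,interpolation=cv2.INTER_CUBIC);b=cv2.resize(s["frame"][170:290,235:335],None,fx=3,fy=3,interpolation=cv2.INTER_CUBIC)
im=np.zeros((375,800,3),np.uint8);im[:,:500]=a;im[:360,500:]=b;cv2.imwrite("pics/p6.png",im)
E
```

```text
11.1833 [ 0.4393 -0.1283  0.2183] [-0.3  0.2 -0.7]
```

View pics/p6.png

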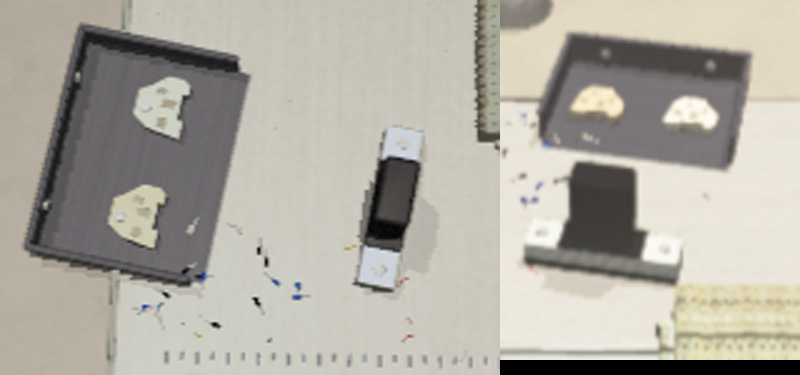

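Both clamps lie flat on the tray floor at about (165,105) and (140,215), well behind the lip. The sweeper stands upright outside the tray at about (392,205).

```bash
python3 -c "
from h import *
print(job_done())"
```

```text
the job is handed in; nothing more can be done
None
```

Both clamps were swept wholly inside the catch tray using the sweeper only, the sweeper was left standing upright on the worktop outside the tray, and the job was handed in at about 11 s.

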